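Lock the vial carousel's collar, then draw and hold its index pin

TASK

The vial carousel is to be freed for indexing. First, with the index pin left seated, turn the lock collar on top of its hub clockwise (seen from above) until it is fully home at its stop, its pointer lined up with the locked mark (the gap between the twin ridges). Then take the sprung index pin by its tall mushroom knob, pull it straight up as far as it goes, clear of its seat hole, and finish while still holding it there in the gripper; do not let go, and leave the vials, glassware and other loose things around it undisturbed.

Things in the scene. Friction and masses are not known exactly. Their poses are not given: they have to be found in the camera images.
- carousel: Vial carousel, fixed; its disc does not turn here. Origin on the bench under the hub, z up, -x is its front. White base 250 x 250 x 20 mm; aluminium disc 260 mm across, top 62 mm above the bench, eight seat holes on a 224 mm circle; capped vials under a white round retaining plate, 152 mm across, top 103 mm above the bench.
- locked_mark (a point): Locked mark on the retaining plate: middle of the gap between two parallel dark ridges (22 mm long, 4 mm high), 61 mm from the hub axis along the carousel's +x. A single round stud 1.35 rad (77 deg) counter-clockwise of it marks open.
- collar_grip (a point): Lock collar: point on its vertical (hub) axis, 145 mm above the bench, where its bar is gripped. Knurled steel ring 68 mm across, 104 to 122 mm above the bench; across it stands a black grip bar 62 mm long, 14 mm thick, 122 to 158 mm above the bench. Turns with the collar; x axis runs along the bar towards the pointer lug on the rim (52 mm from the axis); z up.
- collar (a joint): Angle of the lock collar, rad: 0 open, growing clockwise seen from above, with a hard stop at 1.35, which is fully locked (pointer between the twin ridges). Stiff, about 0.15 N m, stays where it is left.
- knob_grip (a point): Index pin's grey mushroom knob: centre of its shank, on the pin's vertical axis, 130 mm above the bench when seated; rises with the pin. Shank 24 mm across, from 20 mm below to 16 mm above this point; head 34 mm across, 16 to 27 mm above it. Bracket and bush under it end 100 mm above the bench. 112 mm from the hub axis, front left or front right: this varies.
- pin_station: Fixed bracket of the index pin, origin on the bench under the pin's axis, axes parallel to the carousel's. Arm 24 mm wide to a post 30 x 34 mm, centred 62 mm towards the front (-x), all at most 100 mm high.
- plunger (a joint): Lift of the index pin, m: 0 seated (tip 12 mm deep in its seat hole), 0.020 fully drawn, at its stop. A spring pulls it back down: 6 N when seated rising to 12 N fully drawn; it snaps home when released.
- brake_station: A twin of the pin's bracket in the other front place, carrying a fixed grey wing screw (flat wing 46 x 10 mm seen from above, 14 mm high, top 120 mm above the bench). It does not move and is not part of the job. Origin on the bench under its axis.
- vial_a: Loose 53 mm tall blue-capped sample vial, 27 mm across, standing on the bench in front of the carousel; origin under it. Leave alone.
- vial_b: Second such vial, same size, standing near the first. Leave alone.
- beaker: Loose empty glass beaker, 60 mm across, 75 mm tall, at the carousel's left side; origin under it. Leave alone.
- wash_bottle: Loose white squeeze bottle, 56 mm across, 150 mm tall, at the carousel's right side; origin under it. Leave alone.
- weight: Loose brass weight, 32 mm across, 35 mm tall, at the front right; origin under it. Leave alone.
- flask_ring: Loose dark steel flask ring lying flat, 80 mm across, 14 mm high, at the front left; origin under it. Leave alone.
There are look-alikes about, which are no part of the job. What is shaped like the pin_station but blue is not meant.

How it is judged (in metres and radians):
On the way, in this order (a step that is already met when the one before it is completed fails the run):
1. the collar is turned to its locked mark while the index pin is still seated (value of joint collar above 1.22 rad and value of joint plunger below 0.004 m), for 0.2 s.
2. the index pin is pulled fully up, held by the fingers (value of joint plunger above 0.0165 m and contact force between the fingers and plunger above 4 N and value of joint collar above 1.22 rad), for 0.3 s.
At the end, for the whole second after the job is handed in: The collar is within 0.13 rad of its locked stop (joint above 1.22) and the index pin is lifted by more than 16.5 of its 20 mm, held by the fingers with more than 4 N on it, throughout the last second (all of step 2); the arm keeps its last pose, push and grip.
It fails at once if the index pin is drawn before the collar is locked (value of joint plunger above 0.006 m and value of joint collar below 1.22 rad).
It fails at once if a loose bystander is shifted by more than 30 mm or tipped over (distance of any of vial_a, vial_b, beaker, wash_bottle, weight, flask_ring from where it was at the start of the episode above 0.03 m or angle between any of vial_a, vial_b, beaker, wash_bottle, weight, flask_ring's own z axis and vertical above 0.5 rad).
It also fails if it takes over 45 s, if anything falls off the work surface, if the arm or the gripper's body presses on something with over 40 N, if the wrist force passes 120 N, or if a joint passes its speed limit or range.

ROBOT

A 6-joint arm with a two-finger parallel gripper is mounted at the origin on the work surface. World frame = base frame: x ahead of the robot, y to its left, z up, the work surface at z = 0. Lengths are in mm, angles in rad, forces in N, time in s.
With the tool pointing down it reaches from about 300 to 775 mm from the base axis. Payload 14.6 kg.
Tool frame: the origin (TCP) lies on the centre line of the jaws, within the pads' length; the fingertips stand ahead of it and the grasp point (between the pads) is the TCP (manip.tip_reach is the z of the fingertips in the tool frame, in mm); z points along the fingers, y is the direction in which the jaws open and shut (so a half turn about z gives the same grasp; the last joint's range is limited). The gripper opens to 94 mm and grips with 3 to 60 N. Pads are 16 mm wide; open, the fingers measure 119 mm over their backs; the gripper's body (75 mm by 177 mm) begins 78 mm behind the grasp point.
Start: joints at [1.084, 0.3, 1.521, -0, 1.321, -0.067], TCP at [224.164, 502.235, 203.946] pointing down, gripper open.
Joint ranges: [-3.03, 3.03], [-0.79, 2.21], [0.23, 2.52], [-1.04, 4.18], [0, 3.07], [-2.55, 2.55]. Speed limits (rad/s): [2.22, 2.22, 2.57, 3.14, 3.14, 3.14].

INTERFACE

Orientations are given as [roll, pitch, yaw] about the fixed x, y, z axes, in that order (R = Rz(yaw) Ry(pitch) Rx(roll)).
In Python, from cell import manip, camera, search_frame, masks_of, tip_of gives the robot as it stands.
- The arm moves only by the tool send_rows, never from a script. Its argument "plan" is a list of rows, each an object with "travel": the shift along the tool's x, y, z in mm, a list of three; "delta_rot": the turn, a rotation vector about the tool's x, y, z in degrees, a list of three; "fingers": the gripper's target within -1 to 1 (shut at 1, half-way at 0, fully open at -1). In form: [{"travel": [dx, dy, dz], "delta_rot": [wx, wy, wz], "fingers": fingers}, ...]. A call has 1 to 20 rows; each row shifts and turns the commanded pose from where the row before left it, along the tool's axes as they then stand; what a row does not reach is not made up. A row lasts 1/8 s, in which the tool goes at most 62.5 mm and 10.7 degrees, less where a joint would pass 70% of its speed; a pose out of reach is approached as far as the arm can. A call is refused whole if a number of a shift passes 62.5 or a number of a turn 10.7, either way. A call with a gripper value outside its range is refused whole. The fingers move at their own pace and stop on an object; "grip_force" is the grip in N (left out, the last holds). Time passes only in rows, so rows that do not move let the fingers close. It gives the time, the measured TCP pose, the force and the opening at its end, in the units of the state.
- manip.read_state(): the state, without advancing time (a new reading comes with each control period).
- camera(name): name is "side" or "top" or "wrist"; returns a dict with "color" (384x512x3 uint8, red, green, blue), "z_map" (384x512 float32, mm along the optical axis (not along the pixel's ray), 0 where there is no reading), "fov_y" (degrees; the focal length in pixels is half the picture's height over the tangent of half this angle, whatever the lens; pixels are square), "cx", "cy" (the principal point, pixels), "k1" (the pictures are not rectified: a ray, as slopes to the right and down, at radius r is drawn at 1 + k1 r^2 times it, then the intrinsics apply), "world_from_camera" (4x4, takes a point from camera to world coordinates); the wrist camera has in their place "tool_from_camera" (4x4, takes a point from camera to tool coordinates, whose origin is the TCP and whose axes are the flange's). Camera axes: x right, y up, looking along -z (the intrinsics and any distortion apply to the point x, -y, -z); pixel columns grow to the right and rows downward; lengths in mm; the calibration is good to about 2 mm. A picture is of the moment at which its call begins: read the wrist's pose just before it.
- manip.sign_off(): hands the job in, once; it reports no verdict.
Trained networks look in the newest picture that a camera, given by its name, has taken for a name from the list of things; names that differ only in an ending like _2 or _b are one class to them, and where a whole thing is asked for, a point or a joint stands for the part that bears it (a point fixed in the world has none). Each returns a list of dicts, best first, with "confidence" (0 to 1); they miss things now and then, are a little off and sometimes report something else, mostly with a low value. They report only what shows in the picture. A call takes as long as a camera call. They do not tell look-alikes from the thing itself.
- search_frame(name, camera): "at" ([x, y, z] in mm, in the coordinates of the camera as it stood for that picture, good to about 4 mm: the middle of the surface that is visible of it).
- masks_of(name, camera): "region" (384x512 bool, what is visible of it).
- tip_of(name, camera): "at" ([x, y, z] in mm, in the coordinates of the camera as it stood for that picture, good to about 4 mm: a listed point, or the origin of a listed thing).
The state is a dict: "clock": time; "joints": joint angles; "qd": joint speeds; "effort": joint torques, N m; "eef_pos": TCP position; "eef_rot": TCP orientation; "wrist_force": force on the tool from outside, world axes, zero at the start; "moment": the same for the moment, N m; "finger_gap": finger opening in mm.
Only numpy, scipy, OpenCV 4.12 (cv2) and the standard library are available. Lean on these libraries where they do the work, as an engineer would, in place of code of your own. Each camera call takes 0.05 s, during which the arm holds its last target. There are 200 camera calls.

## Working session

There is one attempt and no reset: what is moved stays moved. The work goes in short steps, Python scripts to look and compute and a tool call to move; the robot and the scene stay as the last step left them, time stands still between calls to the robot, and variables do not carry over. Pictures are saved under pics/ and viewed, about 8 in all and at most 12, crops included, and the job is handed in when it is done.

Besides the shell and the picture viewer there is one more tool, called after "Emit:" as name(argument=value, ...) on one line, values as JSON. send_rows: Moves the arm, as the interface text tells. Its arguments: {"type":"object","properties":{"plan":{"type":"array"},"grip_force":{"type":"number"}},"required":["plan"]}

```bash
ls; mkdir -p pics; cat > h.py <<'E'
import numpy as np, cv2
from cell import manip, camera, search_frame, masks_of, tip_of
from scipy.spatial.transform import Rotation as R
def w(T,p): return (np.asarray(T)@np.append(p,1))[:3]
def cloud(c):
    d=c["z_map"].astype(float);H,W=d.shape;f=H/2/np.tan(np.radians(c["fov_y"])/2)
    K=np.array([[f,0,c["cx"]],[0,f,c["cy"]],[0,0,1.]])
    v,u=np.mgrid[:H,:W];p=np.stack([u,v],-1).reshape(-1,1,2).astype(float)
    s=cv2.undistortPoints(p,K,np.array([c["k1"],0,0,0.])).reshape(H,W,2)
    P=np.stack([s[...,0]*d,-s[...,1]*d,-d],-1)
    return P, d>0
def toolT():
    s=manip.read_state();T=np.eye(4);T[:3,:3]=R.from_euler('xyz',s["eef_rot"]).as_matrix();T[:3,3]=s["eef_pos"];return T
def look(n):
    T0=toolT();c=camera(n)
    T=np.asarray(c["world_from_camera"]) if "world_from_camera" in c else T0@np.asarray(c["tool_from_camera"])
    P,ok=cloud(c);return c,T,P@T[:3,:3].T+T[:3,3],ok
E
cat > a.py <<'E'
from h import *
print(manip.read_state(), manip.tip_reach)
for n in ("top","side"):
    c,T,P,ok=look(n);cv2.imwrite(f"pics/{n}0.png",c["color"][...,::-1])
    print(n,T[:3,3].round())
    for k in ["carousel","locked_mark","collar_grip","knob_grip","pin_station","brake_station","vial_a","beaker","wash_bottle","weight","flask_ring"]:
        print(k,[(w(T,d["at"]).round(0).tolist(),round(d["confidence"],2)) for d in tip_of(k,n)][:4])
E
python3 a.py
```

```text
pics
{'clock': 0.0, 'joints': array([ 1.08438398e+00,  3.00488929e-01,  1.52156810e+00, -1.31979916e-05,
        1.32068088e+00, -6.65827798e-02]), 'qd': array([ 7.75195123e-05,  1.03388557e-03,  1.67328189e-03,  8.12545788e-04,
        1.22848849e-03, -4.14843482e-05]), 'effort': array([-3.63433232e-03, -5.31800151e+01, -3.52734053e+01,  7.06392643e-02,
        2.44160666e-02, -6.64644745e-05]), 'eef_pos': array([224.06050191, 502.0126427 , 203.38203807]), 'eef_rot': array([-3.14044909e+00, -6.34423749e-05,  2.72176633e+00]), 'wrist_force': array([ 0.64982571, -0.09917716, -0.54268173]), 'moment': array([-0.01814309, -0.01508377, -0.02311089]), 'finger_gap': 93.71830147932137} 19.0
top [411.  54. 945.]
carousel [([636.0, -54.0, -3.0], 0.79)]
locked_mark [([688.0, -49.0, 102.0], 0.78), ([547.0, 21.0, 127.0], 0.29)]
collar_grip [([628.0, -56.0, 143.0], 0.61), ([471.0, -50.0, -2.0], 0.17)]
knob_grip [([549.0, 312.0, 130.0], 0.7), ([469.0, -49.0, -5.0], 0.7), ([381.0, -38.0, 133.0], 0.68), ([545.0, 21.0, 129.0], 0.5)]
pin_station [([417.0, 148.0, -4.0], 0.9), ([551.0, 312.0, 1.0], 0.84)
[... 654 characters left out ...]
8.0, 25.0, 132.0], 0.68), ([420.0, 147.0, 131.0], 0.62)]
pin_station [([425.0, 151.0, 1.0], 0.88), ([554.0, 318.0, 0.0], 0.68), ([694.0, -52.0, 103.0], 0.34)]
brake_station [([557.0, -134.0, -2.0], 0.74), ([640.0, 150.0, -3.0], 0.7), ([476.0, -53.0, 3.0], 0.44), ([472.0, -89.0, 1.0], 0.21)]
vial_a [([469.0, -90.0, 1.0], 0.73), ([475.0, -55.0, 2.0], 0.58)]
beaker [([637.0, 154.0, -2.0], 0.87), ([527.0, 149.0, 4.0], 0.3)]
wash_bottle [([667.0, -257.0, -1.0], 0.93)]
weight [([565.0, -252.0, -1.0], 0.75), ([635.0, -51.0, 142.0], 0.38), ([560.0, -136.0, -4.0], 0.21)]
flask_ring [([527.0, 151.0, 1.0], 0.71), ([630.0, -52.0, 142.0], 0.53), ([668.0, -259.0, 0.0], 0.31), ([547.0, 24.0, 129.0], 0.23)]
```

```bash
cat > b.py <<'E'
from h import *
c,T,P,ok=look("top")
img=c["color"];cv2.imwrite("pics/topz.png",cv2.resize(img,(800,600),interpolation=cv2.INTER_CUBIC)[...,::-1])
def band(lo,hi,cx,cy,r):
    m=ok&(P[...,2]>lo)&(P[...,2]<hi)&(np.hypot(P[...,0]-cx,P[...,1]-cy)<r);return m,P[m]
for nm,lo,hi,cx,cy,r in [("bar",150,170,630,-53,45),("plate",96,107,632,-53,85),("collar",115,128,632,-53,60),("knob",148,165,547,22,30),("brake",110,125,556,-135,30),("disc",57,66,632,-53,140)]:
    m,q=band(lo,hi,cx,cy,r)
    if len(q)<5: print(nm,len(q));continue
    rc=cv2.minAreaRect(q[:,:2].astype(np.float32));cc=cv2.minEnclosingCircle(q[:,:2].astype(np.float32))
    print(nm,len(q),q.mean(0).round(1),rc,cc)
E
python3 b.py
```

```text
bar 181 [628.5 -53.6 156.3] ((629.6116943359375, -54.10919952392578), (61.9117546081543, 14.803020477294922), 76.8658447265625) ((628.543701171875, -53.85877990722656), 30.95717430114746)
plate 2344 [626.5 -53.8 101.9] ((629.0224609375, -54.41325378417969), (150.20355224609375, 150.33213806152344), 64.5981216430664) ((629.4378051757812, -54.470211029052734), 76.34707641601562)
collar 426 [624.3 -51.6 120.9] ((628.849609375, -53.887481689453125), (69.72065734863281, 71.4684829711914), 27.737760543823242) ((629.452880859375, -46.24459457397461), 42.453914642333984)
knob 182 [546.1  21.6 154.7] ((545.9523315429688, 21.585792541503906), (31.583900451660156, 30.899646759033203), 0.2278316766023636) ((546.81982421875, 21.445592880249023), 16.849119186401367)
brake 95 [ 552.9 -135.2  118.2] ((553.2676391601562, -136.49942016601562), (9.621382713317871, 46.053009033203125), 2.1638848781585693) ((552.6085205078125, -136.52432250976562), 23.044288635253906)
disc 4656 [625.5 -51.5  61. ] ((629.9075927734375, -54.027923583984375), (256.293701171875, 258.4523620605469), 41.75300979614258) ((629.8453979492188, -54.376712799072266), 130.1556396484375)
```

View pics/topz.png

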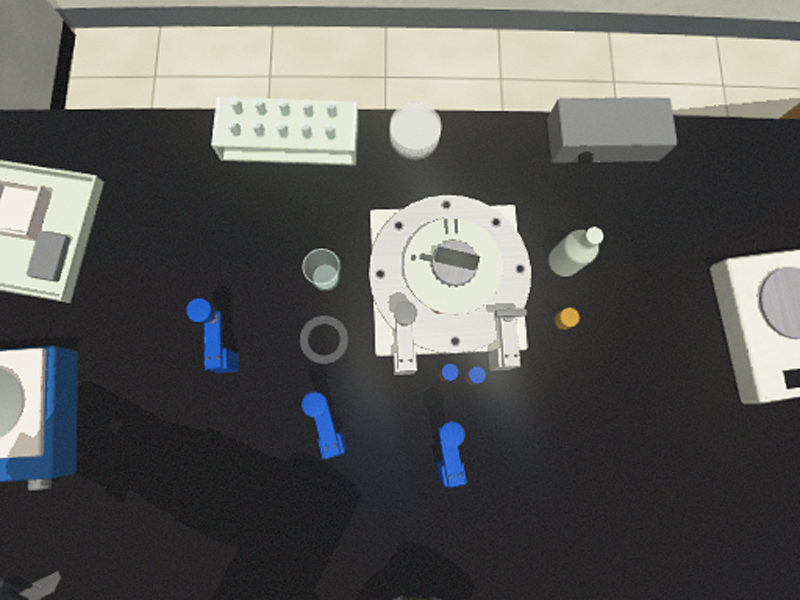

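View pics/side0.png

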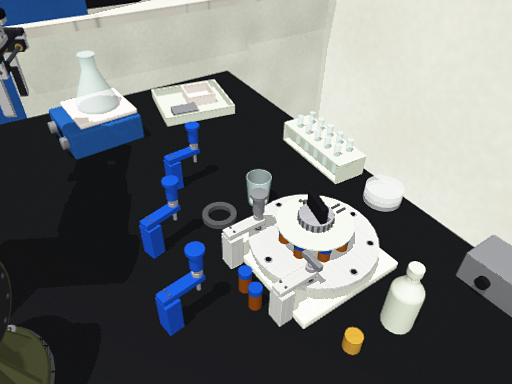

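The top view shows the collar pointer near the open stud (about 412,258). The twin ridges are at (450,227), the grey knob at (403,312, front left) and the brake wing at (508,312). The blue stations are look-alikes. The side view agrees.

I'll raise and turn first, so the jaws end up perpendicular to the bar (bar at 76.9°), then travel.

Emit:
send_rows(plan=[{"travel": [0,0,-20],"delta_rot": [0,0,8],"fingers": -1},{"travel": [0,0,-20],"delta_rot": [0,0,10],"fingers": -1},{"travel": [0,0,0],"delta_rot": [0,0,10],"fingers": -1},{"travel": [0,0,0],"delta_rot": [0,0,10],"fingers": -1},{"travel": [0,0,0],"delta_rot": [0,0,10],"fingers": -1},{"travel": [0,0,0],"delta_rot": [0,0,10],"fingers": -1},{"travel": [0,0,0],"delta_rot": [0,0,10],"fingers": -1},{"travel": [0,0,0],"delta_rot": [0,0,10],"fingers": -1},{"travel": [0,0,0],"delta_rot": [0,0,1],"fingers": -1}])

```text
clock: 2.38
eef_pos: [224.2, 502.2, 243.9]
eef_rot: [3.142, -0.0, 1.343]
wrist_force: [0.4, -0.3, 0.5]
finger_gap: 94.0
```

Emit:
send_rows(plan=[{"travel": [-22.5,26,0],"delta_rot": [0,0,0],"fingers": -1},{"travel": [-22.5,26,0],"delta_rot": [0,0,0],"fingers": -1},{"travel": [-22.5,26,0],"delta_rot": [0,0,0],"fingers": -1},{"travel": [-22.5,26,0],"delta_rot": [0,0,0],"fingers": -1},{"travel": [-22.5,26,0],"delta_rot": [0,0,0],"fingers": -1},{"travel": [-22.5,26,0],"delta_rot": [0,0,0],"fingers": -1},{"travel": [-22.5,26,0],"delta_rot": [0,0,0],"fingers": -1},{"travel": [-22.5,26,0],"delta_rot": [0,0,0],"fingers": -1},{"travel": [-22.5,26,0],"delta_rot": [0,0,0],"fingers": -1},{"travel": [-22.5,26,0],"delta_rot": [0,0,0],"fingers": -1},{"travel": [-22.5,26,0],"delta_rot": [0,0,0],"fingers": -1},{"travel": [-22.5,26,0],"delta_rot": [0,0,0],"fingers": -1},{"travel": [-22.5,26,0],"delta_rot": [0,0,0],"fingers": -1},{"travel": [-22.5,26,0],"delta_rot": [0,0,0],"fingers": -1},{"travel": [-22.5,26,0],"delta_rot": [0,0,0],"fingers": -1},{"travel": [-22.5,26,0],"delta_rot": [0,0,0],"fingers": -1},{"travel": [-22.5,26,0],"delta_rot": [0,0,0],"fingers": -1},{"travel": [-22.5,26,0],"delta_rot": [0,0,0],"fingers": -1},{"travel": [-22.5,26,0],"delta_rot": [0,0,0],"fingers": -1},{"travel": [-22,25,0],"delta_rot": [0,0,0],"fingers": -1}])

```text
clock: 4.88
eef_pos: [628.8, -53.9, 243.9]
eef_rot: [-3.142, -0.0, 1.347]
wrist_force: [0.2, 0.3, -1.4]
finger_gap: 93.6
```

```bash
cat > c.py <<'E'
from h import *
c,T,P,ok=look("wrist");cv2.imwrite("pics/wr1.png",c["color"][...,::-1])
for nm,lo,hi,cx,cy,r in [("bar",150,170,630,-53,45),("knob",148,165,547,22,30)]:
    m=ok&(P[...,2]>lo)&(P[...,2]<hi)&(np.hypot(P[...,0]-cx,P[...,1]-cy)<r);q=P[m]
    if len(q)>5: print(nm,len(q),q.mean(0).round(1),cv2.minAreaRect(q[:,:2].astype(np.float32)))
print(manip.read_state()["eef_pos"])
E
python3 c.py
```

```text
bar 1034 [631.8 -50.3 158.3] ((631.7446899414062, -51.765830993652344), (61.447265625, 13.67495346069336), 76.9028091430664)
knob 1265 [550.3  24.1 155.8] ((549.4891967773438, 24.118358612060547), (33.172122955322266, 33.26186752319336), 45.57488250732422)
[629.98080156 -56.80742897 243.25243358]
```

View pics/wr1.png

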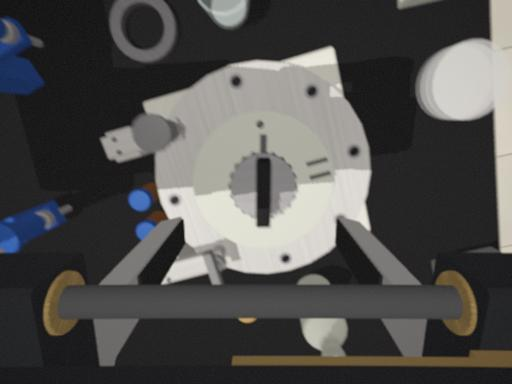

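The picture shows the bar upright at (263,190), centred between the jaws. The pointer lug points up to the open stud at (260,125), and the ridges are at (318,168). The arm was still settling when the picture was taken, so I'll measure again.

```bash
python3 c.py; python3 c.py
```

```text
bar 1043 [631.9 -50.2 158.3] ((631.77734375, -51.59479522705078), (61.06721496582031, 13.696239471435547), 76.69408416748047)
knob 1280 [550.3  24.1 155.8] ((549.3426513671875, 23.995391845703125), (33.522377014160156, 32.90422439575195), 1.909066081047058)
[629.06168155 -55.17579439 243.08063264]
bar 1007 [632.  -50.6 158.4] ((631.8231811523438, -51.956581115722656), (61.757911682128906, 12.957512855529785), 76.83128356933594)
knob 1274 [550.4  24.1 155.8] ((549.5048217773438, 24.025894165039062), (33.58316421508789, 32.78391647338867), 1.1886365413665771)
[628.42415716 -53.81073323 243.22173201]
```

Emit:
send_rows(plan=[{"travel": [1,3,15],"delta_rot": [0,0,0],"fingers": -1},{"travel": [0,0,20],"delta_rot": [0,0,0],"fingers": -1},{"travel": [0,0,20],"delta_rot": [0,0,0],"fingers": -1},{"travel": [0,0,20],"delta_rot": [0,0,0],"fingers": -0.6},{"travel": [0,0,14],"delta_rot": [0,0,0],"fingers": -0.3},{"travel": [0,0,9],"delta_rot": [0,0,0],"fingers": 0},{"travel": [0,0,0],"delta_rot": [0,0,0],"fingers": 0.4},{"travel": [0,0,0],"delta_rot": [0,0,0],"fingers": 0.6},{"travel": [0,0,0],"delta_rot": [0,0,0],"fingers": 1},{"travel": [0,0,0],"delta_rot": [0,0,0],"fingers": 1},{"travel": [0,0,0],"delta_rot": [0,0,0],"fingers": 1}], grip_force=45)

```text
clock: 6.4
eef_pos: [631.4, -52.6, 146.1]
eef_rot: [3.141, -0.0, 1.343]
wrist_force: [-0.0, -0.5, 0.1]
finger_gap: 17.5
```

Emit:
send_rows(plan=[{"travel": [0,0,0],"delta_rot": [0,0,0],"fingers": 1},{"travel": [0,0,0],"delta_rot": [0,0,0],"fingers": 1},{"travel": [0,0,0],"delta_rot": [0,0,0],"fingers": 1}])

```text
clock: 6.78
eef_pos: [631.0, -52.5, 146.0]
eef_rot: [-3.14, 0.0, 1.343]
wrist_force: [-6.1, 1.3, 3.4]
finger_gap: 13.3
```

Emit:
send_rows(plan=[{"travel": [0,-1,0],"delta_rot": [0,0,3],"fingers": 1},{"travel": [0,0,0],"delta_rot": [0,0,6],"fingers": 1},{"travel": [0,0,0],"delta_rot": [0,0,6],"fingers": 1},{"travel": [0,0,0],"delta_rot": [0,0,6],"fingers": 1},{"travel": [0,0,0],"delta_rot": [0,0,6],"fingers": 1},{"travel": [0,0,0],"delta_rot": [0,0,6],"fingers": 1},{"travel": [0,0,0],"delta_rot": [0,0,6],"fingers": 1},{"travel": [0,0,0],"delta_rot": [0,0,6],"fingers": 1},{"travel": [0,0,0],"delta_rot": [0,0,6],"fingers": 1},{"travel": [0,0,0],"delta_rot": [0,0,6],"fingers": 1},{"travel": [0,0,0],"delta_rot": [0,0,6],"fingers": 1},{"travel": [0,0,0],"delta_rot": [0,0,4],"fingers": 1},{"travel": [0,0,0],"delta_rot": [0,0,0],"fingers": 1}])

```text
clock: 8.4
eef_pos: [631.2, -52.9, 146.1]
eef_rot: [3.14, -0.002, 0.172]
wrist_force: [5.4, -3.1, -1.7]
finger_gap: 13.4
```

```bash
python3 -c "
from h import *
s=manip.read_state();print(s['eef_pos'],s['eef_rot'],s['wrist_force'],s['moment'],s['joints'])"
```

```text
[631.18683701 -52.86639849 146.06370538] [ 3.14033709e+00 -2.05219475e-03  1.72444093e-01] [ 5.36088345 -3.10790799 -1.72583843] [-0.52642534 -0.83602198  0.05849256] [-1.41136406e-01  5.31966671e-01  1.33225212e+00 -5.86778080e-04
  1.27503449e+00  1.25738749e+00]
```

Emit:
send_rows(plan=[{"travel": [0,0,0],"delta_rot": [0,0,4],"fingers": 1},{"travel": [0,0,0],"delta_rot": [0,0,3],"fingers": 1},{"travel": [0,0,0],"delta_rot": [0,0,1.5],"fingers": 1},{"travel": [0,0,0],"delta_rot": [0,0,1.5],"fingers": 1},{"travel": [0,0,0],"delta_rot": [0,0,0],"fingers": 1},{"travel": [0,0,0],"delta_rot": [0,0,0],"fingers": 1}])

```text
clock: 9.15
eef_pos: [631.2, -53.0, 146.1]
eef_rot: [3.14, -0.002, -0.0]
wrist_force: [5.7, -4.1, -2.6]
finger_gap: 13.5
```

```bash
python3 -c "
from h import *
s=manip.read_state();print(s['eef_pos'],s['eef_rot'],s['wrist_force'],s['moment'],s['joints'])
c,T,P,ok=look('top');cv2.imwrite('pics/t2.png',cv2.resize(c['color'][120:230,230:350],(600,550),interpolation=cv2.INTER_CUBIC)[...,::-1])"
```

```text
[631.19485635 -52.970021   146.05135767] [ 3.14037608e+00 -2.21679909e-03 -4.16095215e-04] [ 5.73129937 -4.12508988 -2.55150405] [-0.67761259 -0.85316203  0.61711234] [-1.41153861e-01  5.32010424e-01  1.33221561e+00 -9.34155317e-04
  1.27500121e+00  1.43033116e+00]
```

View pics/t2.png

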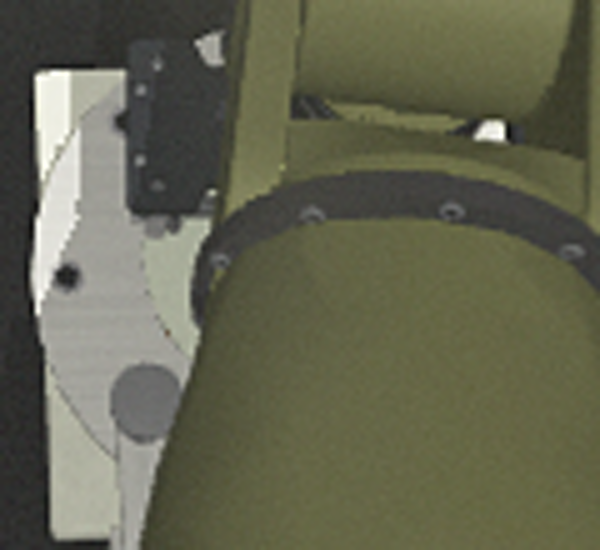

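The arm hides the collar in this view. The twist moment rose from 0.06 to 0.62 N m, which suggests the collar is at its stop. I'll back the twist off slightly, release, rise and check.

Emit:
send_rows(plan=[{"travel": [0,0,0],"delta_rot": [0,0,-1.5],"fingers": 1},{"travel": [0,0,0],"delta_rot": [0,0,0],"fingers": 0.5},{"travel": [0,0,0],"delta_rot": [0,0,0],"fingers": 0.2},{"travel": [0,0,0],"delta_rot": [0,0,0],"fingers": -0.2},{"travel": [0,0,0],"delta_rot": [0,0,0],"fingers": -0.5},{"travel": [0,0,-10],"delta_rot": [0,0,0],"fingers": -0.5},{"travel": [0,0,-20],"delta_rot": [0,0,0],"fingers": -0.5},{"travel": [0,0,-25],"delta_rot": [0,0,0],"fingers": -0.5},{"travel": [0,0,-25],"delta_rot": [0,0,0],"fingers": -0.5},{"travel": [0,0,-15],"delta_rot": [0,0,0],"fingers": -0.5},{"travel": [0,0,0],"delta_rot": [0,0,0],"fingers": -0.5},{"travel": [0,0,0],"delta_rot": [0,0,0],"fingers": -0.5},{"travel": [0,0,0],"delta_rot": [0,0,0],"fingers": -0.5}])

```text
clock: 10.82
eef_pos: [630.2, -52.3, 239.9]
eef_rot: [-3.141, 0.002, 0.025]
wrist_force: [-0.4, -0.5, 0.4]
finger_gap: 70.3
```

```bash
sed -i 's/wr1/wr2/' c.py; python3 c.py
```

```text
bar 1056 [632.9 -51.5 158.3] ((631.803955078125, -51.558685302734375), (61.257755279541016, 13.998650550842285), 2.548492908477783)
knob 154 [549.4  10.9 155.1] ((549.0528564453125, 10.356196403503418), (8.692778587341309, 18.749311447143555), 66.90037536621094)
[630.22035739 -52.30863545 240.12548964]
```

View pics/wr2.png

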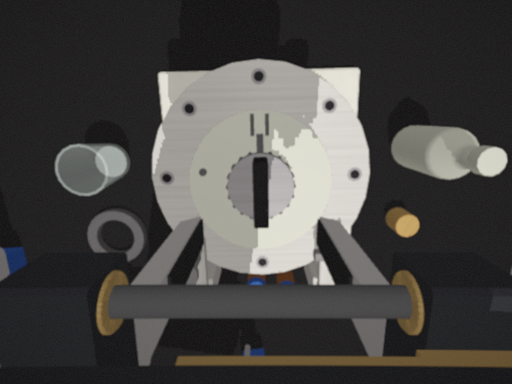

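The wrist picture shows the pointer lug (260,143) between the twin ridges (252/267,125). The bar lies at 2.55°, which matches the carousel yaw, so the collar is locked. Next, over the knob at about (548, 22.6).

Emit:
send_rows(plan=[{"travel": [-20,-19,0],"delta_rot": [0,0,0],"fingers": -0.5},{"travel": [-20,-19,0],"delta_rot": [0,0,0],"fingers": -0.5},{"travel": [-20,-19,0],"delta_rot": [0,0,0],"fingers": -0.5},{"travel": [-20.3,-20,0],"delta_rot": [0,0,0],"fingers": -0.5},{"travel": [0,0,0],"delta_rot": [0,0,0],"fingers": -0.5},{"travel": [0,0,0],"delta_rot": [0,0,0],"fingers": -0.5},{"travel": [0,0,0],"delta_rot": [0,0,0],"fingers": -0.5}])

```text
clock: 11.75
eef_pos: [548.6, 22.1, 240.6]
eef_rot: [3.142, 0.0, 0.025]
wrist_force: [0.1, -0.9, -0.2]
finger_gap: 70.4
```

```bash
sed -i 's/wr2/wr3/' c.py; python3 c.py
```

```text
bar 1464 [633.  -50.3 157.8] ((631.8732299804688, -51.1146240234375), (61.68700408935547, 15.255220413208008), 1.62203848361969)
knob 1091 [549.5  23.9 156. ] ((548.9150390625, 23.849567413330078), (33.71873092651367, 32.63616180419922), 0.818397045135498)
[548.53726074  22.0795325  240.61446213]
```

Emit:
send_rows(plan=[{"travel": [0,-0.8,15],"delta_rot": [0,0,0],"fingers": -0.5},{"travel": [0,0,20],"delta_rot": [0,0,0],"fingers": -0.5},{"travel": [0,0,20],"delta_rot": [0,0,0],"fingers": -0.5},{"travel": [0,0,20],"delta_rot": [0,0,0],"fingers": -0.5},{"travel": [0,0,20],"delta_rot": [0,0,0],"fingers": -0.5},{"travel": [0,0,12],"delta_rot": [0,0,0],"fingers": -0.5},{"travel": [0,0,7],"delta_rot": [0,0,0],"fingers": -0.5},{"travel": [0,0,0],"delta_rot": [0,0,0],"fingers": 0},{"travel": [0,0,0],"delta_rot": [0,0,0],"fingers": 0.3},{"travel": [0,0,0],"delta_rot": [0,0,0],"fingers": 1},{"travel": [0,0,0],"delta_rot": [0,0,0],"fingers": 1},{"travel": [0,0,0],"delta_rot": [0,0,0],"fingers": 1},{"travel": [0,0,0],"delta_rot": [0,0,0],"fingers": 1}], grip_force=45)

```text
clock: 13.42
eef_pos: [548.4, 22.7, 127.3]
eef_rot: [3.14, -0.001, 0.025]
wrist_force: [-0.0, -5.8, 2.0]
finger_gap: 32.2
```

Emit:
send_rows(plan=[{"travel": [0,0,0],"delta_rot": [0,0,0],"fingers": 1},{"travel": [0,0,0],"delta_rot": [0,0,0],"fingers": 1},{"travel": [0,0,0],"delta_rot": [0,0,0],"fingers": 1}])

```text
clock: 13.8
eef_pos: [548.3, 22.6, 127.3]
eef_rot: [3.14, -0.001, 0.025]
wrist_force: [-1.1, -5.5, 2.4]
finger_gap: 32.2
```

```bash
python3 -c "
from h import *
s=manip.read_state();print(s['eef_pos'],s['wrist_force'],s['moment'],s['finger_gap'])
look('side');c,T,P,ok=look('side');cv2.imwrite('pics/s3.png',cv2.resize(c['color'][150:270,200:340],(700,600),interpolation=cv2.INTER_CUBIC)[...,::-1])"
```

```text
[548.34196244  22.64152715 127.29638661] [-1.11878189 -5.51000455  2.43456152] [-0.96003227  0.18206234  0.03337547] 32.23844140515357
```

View pics/s3.png

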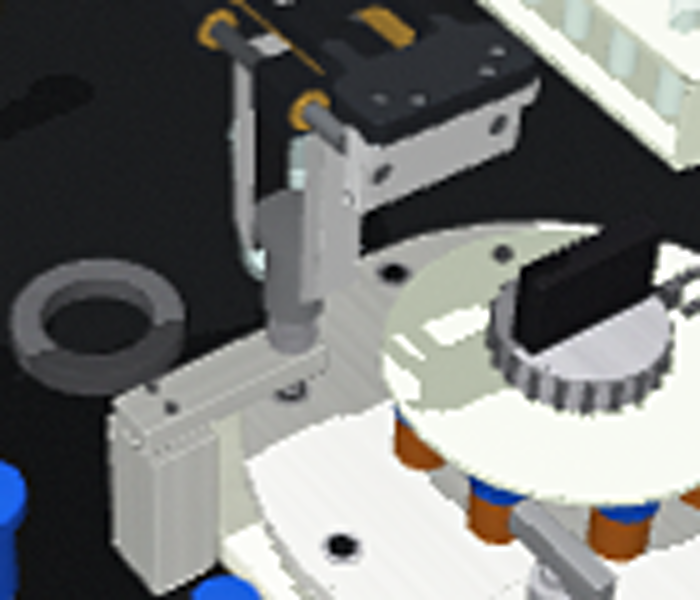

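The side view shows the fingers round the knob. The 32 mm gap means they close on the head rather than the shank, so I'll reopen, go 4 mm lower and close again.

Emit:
send_rows(plan=[{"travel": [0,0,0],"delta_rot": [0,0,0],"fingers": -0.1},{"travel": [0,0,0],"delta_rot": [0,0,0],"fingers": -0.1},{"travel": [0,0.4,2],"delta_rot": [0,0,0],"fingers": -0.1},{"travel": [0,0,2.3],"delta_rot": [0,0,0],"fingers": -0.1},{"travel": [0,0,0],"delta_rot": [0,0,0],"fingers": 1},{"travel": [0,0,0],"delta_rot": [0,0,0],"fingers": 1},{"travel": [0,0,0],"delta_rot": [0,0,0],"fingers": 1},{"travel": [0,0,0],"delta_rot": [0,0,0],"fingers": 1},{"travel": [0,0,0],"delta_rot": [0,0,0],"fingers": 1},{"travel": [0,0,0],"delta_rot": [0,0,0],"fingers": 1}])

```text
clock: 15.15
eef_pos: [548.2, 22.6, 122.7]
eef_rot: [3.141, -0.0, 0.025]
wrist_force: [0.2, -5.4, -0.8]
finger_gap: 32.1
```

Same gap: the finger faces are long and meet the head first. I'll grip the head itself in the middle of the pads (TCP about 147) with more force.

Emit:
send_rows(plan=[{"travel": [0,0,0],"delta_rot": [0,0,0],"fingers": 0},{"travel": [0,0,0],"delta_rot": [0,0,0],"fingers": -0.1},{"travel": [0,0.3,-8],"delta_rot": [0,0,0],"fingers": -0.1},{"travel": [0,0,-10],"delta_rot": [0,0,0],"fingers": -0.1},{"travel": [0,0,-6],"delta_rot": [0,0,0],"fingers": -0.1},{"travel": [0,0,0],"delta_rot": [0,0,0],"fingers": 1},{"travel": [0,0,0],"delta_rot": [0,0,0],"fingers": 1},{"travel": [0,0,0],"delta_rot": [0,0,0],"fingers": 1},{"travel": [0,0,0],"delta_rot": [0,0,0],"fingers": 1},{"travel": [0,0,0],"delta_rot": [0,0,0],"fingers": 1}], grip_force=58)

```text
clock: 16.4
eef_pos: [548.1, 22.5, 146.4]
eef_rot: [3.141, 0.001, 0.025]
wrist_force: [-0.6, -2.5, -0.8]
finger_gap: 31.7
```

Emit:
send_rows(plan=[{"travel": [0,0,-2],"delta_rot": [0,0,0],"fingers": 1},{"travel": [0,0,-2],"delta_rot": [0,0,0],"fingers": 1},{"travel": [0,0,-2],"delta_rot": [0,0,0],"fingers": 1},{"travel": [0,0,-2],"delta_rot": [0,0,0],"fingers": 1},{"travel": [0,0,-2],"delta_rot": [0,0,0],"fingers": 1},{"travel": [0,0,0],"delta_rot": [0,0,0],"fingers": 1},{"travel": [0,0,0],"delta_rot": [0,0,0],"fingers": 1}])

```text
clock: 17.27
eef_pos: [548.0, 22.6, 156.5]
eef_rot: [3.141, 0.0, 0.025]
wrist_force: [0.7, -4.6, -10.4]
finger_gap: 31.6
```

Emit:
send_rows(plan=[{"travel": [0,0,-2],"delta_rot": [0,0,0],"fingers": 1},{"travel": [0,0,-2],"delta_rot": [0,0,0],"fingers": 1},{"travel": [0,0,-2],"delta_rot": [0,0,0],"fingers": 1},{"travel": [0,0,-2],"delta_rot": [0,0,0],"fingers": 1},{"travel": [0,0,-1.5],"delta_rot": [0,0,0],"fingers": 1},{"travel": [0,0,0],"delta_rot": [0,0,0],"fingers": 1},{"travel": [0,0,0],"delta_rot": [0,0,0],"fingers": 1},{"travel": [0,0,0],"delta_rot": [0,0,0],"fingers": 1}])

```text
clock: 18.27
eef_pos: [548.0, 22.6, 165.7]
eef_rot: [3.141, 0.001, 0.025]
wrist_force: [2.3, -5.5, -11.7]
finger_gap: 31.8
```

```bash
python3 -c "
from h import *
look('side');c,T,P,ok=look('side');cv2.imwrite('pics/s4.png',cv2.resize(c['color'][150:270,200:340],(700,600),interpolation=cv2.INTER_CUBIC)[...,::-1])
for i in range(3):
  s=manip.read_state();print(s['eef_pos'],s['wrist_force'],s['finger_gap']);camera('top')"
```

```text
[547.98273491  22.61551652 165.66296469] [  1.18499927  -4.97981958 -11.63067116] 31.96234511938264
[548.00677352  22.62009382 165.6807771 ] [  0.9747853   -5.2357555  -11.72763626] 31.969377693923448
[547.99480867  22.5999846  165.693092  ] [  1.99110986  -5.05888948 -12.72350012] 31.850355790635852
```

View pics/s4.png

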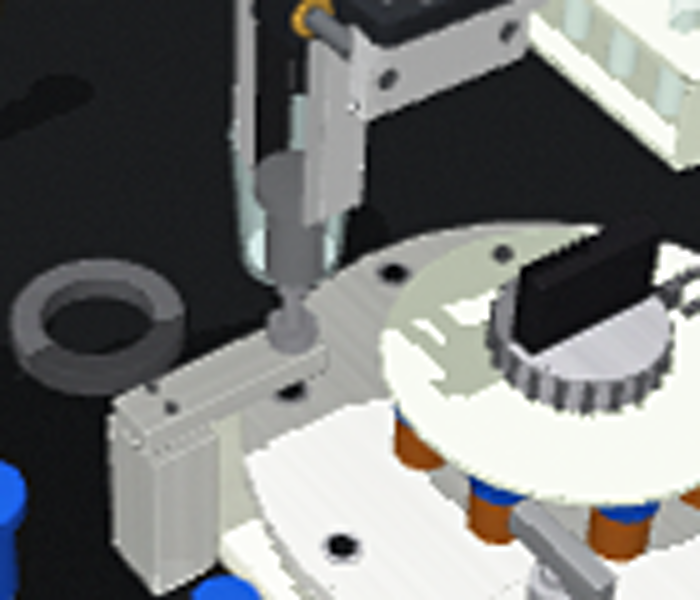

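The knob is up and the rod now shows below it; its seat hole is visible and clear. A final 1 mm to confirm the stop.

Emit:
send_rows(plan=[{"travel": [0,0,-0.5],"delta_rot": [0,0,0],"fingers": 1},{"travel": [0,0,-0.5],"delta_rot": [0,0,0],"fingers": 1},{"travel": [0,0,0],"delta_rot": [0,0,0],"fingers": 1},{"travel": [0,0,0],"delta_rot": [0,0,0],"fingers": 1},{"travel": [0,0,0],"delta_rot": [0,0,0],"fingers": 1}])

```text
clock: 19.15
eef_pos: [548.0, 22.6, 166.6]
eef_rot: [3.141, 0.001, 0.025]
wrist_force: [2.2, -5.4, -13.5]
finger_gap: 32.1
```

```bash
python3 -c "
from h import *
for i in range(6):
  s=manip.read_state();print(s['eef_pos'][2],s['wrist_force'],s['finger_gap']);camera('side')
T=np.asarray(camera('side')['world_from_camera'])
for k in ['knob_grip','vial_a','beaker','wash_bottle','weight','flask_ring']: print(k,[(w(T,d['at']).round().tolist(),round(d['confidence'],2)) for d in tip_of(k,'side')][:4])"
```

```text
166.56136801366665 [  2.17963771  -5.42935362 -13.45692044] 32.106057971796666
166.5544721817411 [  2.84070441  -5.92312478 -13.6129734 ] 31.74129625127972
166.54525817595007 [  2.05275788  -5.71410666 -13.36349111] 32.19398337599138
166.5444045032535 [  2.41941929  -5.93944468 -13.56270396] 32.0343303294282
166.56605263191892 [  2.30219957  -5.23765918 -14.05630536] 31.87262786443526
166.55801461418054 [  3.09241564  -5.20036385 -13.41689146] 31.95888648073853
knob_grip [([554.0, 314.0, 129.0], 0.85), ([549.0, 22.0, 151.0], 0.78), ([421.0, 149.0, 129.0], 0.77)]
vial_a [([475.0, -52.0, 1.0], 0.89), ([471.0, -92.0, 2.0], 0.8)]
beaker [([637.0, 151.0, -0.0], 0.48)]
wash_bottle [([666.0, -257.0, -1.0], 0.95)]
weight [([565.0, -252.0, 2.0], 0.73)]
flask_ring [([529.0, 149.0, 4.0], 0.96)]
```

At the stop and steady; the bystanders are where they were. Handing in.

```bash
python3 -c "
from cell import manip
print(manip.sign_off())"
```

```text
the job is handed in; nothing more can be done
None
```

The lock collar is turned to its locked stop, and the index pin is drawn to about its full 20 mm and still held in the gripper. I handed the job in at about 19.5 s of the 45 s allowed; no verdict was reported.

- **Collar:** I gripped the bar and turned it clockwise with the pin still seated. The twist moment rose from 0.06 to 0.62 N m at the end of the turn. The wrist picture then showed the pointer between the twin ridges, with the bar at 2.5°, matching the carousel's own angle.
- **Index pin:** The arm rose about 20 mm while gripping at 58 N. The downward pull grew from about 10 N at half lift to a steady 13.5 N, slightly above the 12 N spring, so the pin should be at its stop. The side picture showed the knob raised, and the network put it at z = 151 against 130 when seated.
- **Bystanders:** The first vial, second vial, beaker, wash bottle, weight and ring all showed within about 3 mm of where they started.

**What did not go as planned:** The first two closings were meant for the knob's shank, but the long fingers met the wider head first (gap 32 mm). I gripped the head instead, so the pin is held by friction on it, with no sign of slipping. The gap reads about 2 mm less than the head's listed 34 mm. A side force of about 5 N also remains on the wrist from a small centring error.

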